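# Hold the pane against the sprung fence for the glazier

### The arm

A 7-joint arm with a two-finger parallel gripper is mounted at the origin on the work surface. World frame = base frame: x ahead of the robot, y to its left, z up, the work surface at z = 0. Lengths are in mm, angles in rad, forces in N, time in s.
With the tool pointing down it reaches from about 425 to 875 mm from the base axis. Payload 4.7 kg.
Tool frame: the origin (TCP) lies midway between the tips of the shut fingers; the grasp point (between the pads) lies 19 mm behind it; z points along the fingers, y is the line along which they close (so a half turn about z gives the same grasp; the last joint's range is limited). The gripper opens to 85 mm and grips with 20 to 120 N. Pads are 22 mm wide; open, the fingers measure 114 mm over their backs; the gripper's body (76 mm by 85 mm) begins 54 mm behind the grasp point. The pads swing forward as they close: fully open they stand 13 mm farther back than shut.
Start: joints at [1.234, 0.321, -0.07, 1.45, 0.023, 1.371, -0.057], TCP at [223.353, -610.441, 231.349] pointing down, gripper open.
Joint ranges: [-2.86, 2.86], [-0.3, 2.09], [-1.38, 1.24], [0.06, 2.45], [-1.56, 4.7], [0.09, 2.05], [-2.69, 2.69]. Speed limits (rad/s): [2.57, 2.57, 3.14, 3.14, 3.14, 3.14, 3.14].

### API

Orientations are given as [roll, pitch, yaw] about the fixed x, y, z axes, in that order (R = Rz(yaw) Ry(pitch) Rx(roll)).
In Python, from station import arm, open_jaws, close, readout, cams, models gives the robot as it stands. Calls block until the motion is done:
- arm.reach(position, orientation): joint-space move of the TCP to a pose.
- arm.move_straight(position, velocity=150, frame=None, guard=None): straight line of the TCP; frame=None keeps the orientation; velocity is the mean speed in mm/s. With guard (N) it stops when the force on the tool has changed by that much, and returns True; else False.
- arm.movej(angles): joint-space move.
- open_jaws() and close(effort=None): open the fingers fully, or close them until they stop; effort is the grip in N (None keeps the last).
- arm.pause(seconds).
- arm.inverse_kinematics(position, orientation): joint angles nearest the present ones, or None.
- readout.get_state(): the state.
- cams.camera(name): name is "scene" or "top" or "wrist"; returns a dict with "color" (384x512x3 uint8, blue, green, red), "depth" (384x512 float32, mm along the optical axis (not along the pixel's ray), 0 where there is no reading), "intrinsics" (3x3 intrinsics, pixels), "eye" and "rotation" of the camera in the world; the wrist camera has in their place "tool_from_camera" (4x4, takes a point from camera to tool coordinates, whose origin is the TCP and whose axes are the flange's). Camera axes: x right, y up, looking along -z (the intrinsics and any distortion apply to the point x, -y, -z); pixel columns grow to the right and rows downward; lengths in mm; the calibration is good to about 2 mm. A picture is of the moment at which its call begins: read the wrist's pose just before it.
A pose or a line that the arm cannot do raises arm.PlanningError and nothing moves.
- arm.sign_off(): hands the job in; it is judged then, once.
Trained networks look in a picture, given as the dict that the camera call returned (one of the last four; its "shot" number tells which), for a name from the list of things; names that differ only in an ending like _2 or _b are one class to them, and where a whole thing is asked for, a point or a joint stands for the part that bears it (a point fixed in the world has none). Each returns a list of dicts, best first, with "score" (0 to 1); they miss things now and then, are a little off and sometimes report something else, mostly with a low value. They report only what shows in the picture. A call takes as long as a camera call. They do not tell look-alikes from the thing itself.
- models.regions_of(picture, query): "region" (384x512 bool, what is visible of it) and "rect" ([left, top, right, bottom] in pixels, round what is visible of it).
The state is a dict: "time": time; "joint_pos": joint angles; "dq": joint speeds; "effort": joint torques, N m; "position": TCP position; "tcp_rot": TCP orientation; "contact_force": force on the tool from outside, world axes, zero at the start; "wrist_torque": the same for the moment, N m; "finger_gap": finger opening in mm; "gripper_force": force on a finger pad.
Only numpy, scipy, OpenCV 4.12 (cv2) and the standard library are available. Lean on these libraries where they do the work, as an engineer would, in place of code of your own. Each camera call takes 0.05 s, during which the arm holds its last target. There are 200 camera calls.

### The job

Ring for the glazier with the call button (push it fully down, then let it come back up), then take the glass pane by its suction lifter and, with it lying flat on the jig board, press its long edge squarely and centred against the sprung fence until the fence's pointer stands steadily between the two marks. Do not ram the fence back onto its end stop, and leave the jar, the nail tin and the green trough alone. The program finishes while holding: keep the lifter gripped and keep pressing so that the glazier can nail the pane.

Things in the scene. Friction and masses are not known exactly. Their poses are not given: they have to be found in the camera images.
- bell (a joint): the call button's travel: 0 = up, 0.006 m = fully down; it springs back, 5 N at full travel
- bell_top (a point): centre of the top of the call button's round brass cap, 28 mm across, which is pushed straight down; it sits in a small dark wooden housing that stands on the table to the left or right of the jig
- jig: assembly jig fixed on the table: plywood board 360 x 300 mm, 18 mm thick. Origin on its underside, 200 mm from the near edge, 160 mm from the far edge, midway across. x = pressing direction (away from the robot), y across, z up. Dark back rail, 48 mm above the table, behind the fence. At the fence's +y end an aluminium plate bears two thin black lines 10 mm apart: the marks
- fence (a joint): how far the sprung fence is pushed back along the jig's +x (m): 0 = at rest, first mark 0.005, second mark 0.015, end stop 0.020. It slides straight, does not tilt, and pushes back with 4 N as soon as it moves plus 0.45 N per mm (6.3 N at the first mark, 10.8 N at the second)
- fence_face (a point): middle of the fence's pressing face (moves with the fence), 23 mm above the table, 100 mm ahead of the jig's origin at rest. The fence is a light wooden batten 180 mm long across the jig, 22 mm thick, 26 mm high; its face looks to the jig's -x. A thin copper pointer sticks out of its +y end, level with the face, over the marks. Axes as the jig's
- pane: loose pane of green glass in grey metal edging, 140 mm (its x) by 180 mm (its y), 8 mm thick, about 0.7 kg, lying on the jig board. Origin at the centre of its underside, z up; its +x long edge is the one that goes against the fence
- pane_front (a point): middle of the pane's +x long edge, 70 mm from the pane's centre, at half its thickness
- lifter_grip (a point): grip point of the black suction lifter stuck on the pane's middle, 35 mm above the pane's underside. A rubber cup 72 mm across, 10 mm high, carries a straight bar, 85 mm long along the pane's y, 22 mm wide along its x, from 18 to 48 mm above the pane's underside: grip across its 22 mm from above
- jar: closed amber glass jar, 60 mm across, 85 mm tall, standing on the other side of the jig from the button (leave alone)
- tin: closed round steel tin of nails, 84 mm across, 40 mm tall, standing to the left of the jig's far end (leave alone)
- trough: green open metal trough, 160 x 110 mm, 70 mm high, standing to the right of the jig's far end (leave alone)
There are look-alikes about, which are no part of the job. Of the things that look like the part that bears bell, the middle-sized one is meant.

How it is judged (in metres and radians):
On the way, in this order (a step that is already met when the one before it is completed fails the run):
1. the call button is pushed fully down (value of joint bell above 0.005 m), for 0.05 s.
2. the call button is let up again (value of joint bell below 0.001 m), for 0.1 s.
3. the pane presses the fence back to between the marks (value of joint fence between 0.005 and 0.015 m and contact force between pane and fence above 4 N), for 0.3 s.
At the end, for the whole second after the job is handed in: Still gripped by its lifter, the pane lies flat on the board (0.04 rad, 4 mm), its edge on the fence (0.06 rad, 6 mm) and centred within 15 mm, and holds the fence still between the marks (5-15 mm, 4-16 N); no other push on the fence; button up; jar, tin, trough within 30 mm of their starts (all of step 3 and contact force between pane and fence below 16 N and contact force between the fingers and pane above 3 N and contact force between the arm and fence below 0.5 N and y of pane_front in the frame of fence_face between -0.015 and 0.015 m and x of pane_front in the frame of fence_face above -0.006 m and angle between the x axis of pane and the x axis of jig, either way round below 0.06 rad and angle between pane's own z axis and vertical below 0.04 rad and z of pane in the frame of jig below 0.022 m and value of joint bell below 0.001 m and velocity of joint fence between -0.005 and 0.005 m/s and distance of each of jar, tin, trough from where it was at the start of the episode below 0.03 m); the arm keeps its last pose, push and grip.
It fails at once if the fence is rammed onto its end stop (value of joint fence above 0.0195 m).
It fails at once if a bystander is disturbed (distance of any of jar, tin, trough from where it was at the start of the episode above 0.03 m).
It also fails if it takes over 54 s, if anything falls off the work surface, if the arm or the gripper's body presses on something with over 40 N, if the wrist force passes 120 N, or if a joint passes its speed limit or range.

## Working session

There is one attempt and no reset: what is moved stays moved. The work goes in short steps, each a Python script; the robot and the scene stay as the last script left them, time stands still between calls to the robot, and variables do not carry over. Pictures are saved under pics/ and viewed, at most 10 in all, crops included, and the job is handed in when it is done.

```bash
mkdir -p pics; cat > h.py <<'E'
import numpy as np, cv2
from station import arm, open_jaws, close, readout, cams, models
def pts(p, mask=None):
    d=p["depth"]; K=np.array(p["intrinsics"]); m=d>0
    if mask is not None: m&=mask
    v,u=np.nonzero(m); z=d[v,u]
    c=np.stack([(u-K[0,2])*z/K[0,0], -(v-K[1,2])*z/K[1,1], -z],1)
    if "eye" in p: return c@np.array(p["rotation"]).T+np.array(p["eye"]), np.stack([u,v],1)
    return c,np.stack([u,v],1)
E
ls; python3 - <<'E'
from h import *
a=cams.camera("scene");b=cams.camera("top")
cv2.imwrite("pics/s.png",a["color"]);cv2.imwrite("pics/t.png",b["color"])
print([k for k in b], b["eye"], b["rotation"], b["intrinsics"], b.get("distortion"))
for n in ["bell","jig","fence","pane","lifter_grip","jar","tin","trough"]:
    for p,l in((a,"s"),(b,"t")):
        for r in models.regions_of(p,n):
            q,_=pts(p,r["region"])
            print(n,l,round(r["score"],2),np.round(r["rect"]),len(q), np.median(q,0).round() if len(q) else "", np.percentile(q,98,axis=0).round() if len(q) else "",np.percentile(q,2,axis=0).round() if len(q) else "")
E
```

```text
h.py
pics
['color', 'depth', 'intrinsics', 'eye', 'rotation', 'shot'] [ 306.12305216    7.90577234 1342.45864201] [ 0.21848082 -0.00673146 -1.5421716 ] [[454.06542146   0.         252.25279837]
 [  0.         454.06542146 186.80693333]
 [  0.           0.           1.        ]] NoneTraceback (most recent call last):
  File "<stdin>", line 8, in <module>
  File "h.py", line 8, in pts
    if "eye" in p: return c@np.array(p["rotation"]).T+np.array(p["eye"]), np.stack([u,v],1)
                          ~~~~~~~~~~~~~~~~~~~~~~~~~~~^~~~~~~~~~~~~~~~~~~
ValueError: operands could not be broadcast together with shapes (215,) (3,)
```

```bash
cat > h.py <<'E'
import numpy as np, cv2
from scipy.spatial.transform import Rotation as Ro
from station import arm, open_jaws, close, readout, cams, models
np.set_printoptions(suppress=True)
def pts(p, mask=None, T=None):
    """world points and pixels; T = (position, rpy) of the TCP for the wrist camera"""
    d=p["depth"]; K=np.array(p["intrinsics"]); m=d>0
    if mask is not None: m=m&mask
    v,u=np.nonzero(m); z=d[v,u]
    c=np.stack([(u-K[0,2])*z/K[0,0], -(v-K[1,2])*z/K[1,1], -z],1)
    uv=np.stack([u,v],1)
    if "eye" in p: return Ro.from_euler("xyz",p["rotation"]).apply(c)+p["eye"], uv
    M=np.array(p["tool_from_camera"]); c=c@M[:3,:3].T+M[:3,3]
    return Ro.from_euler("xyz",T[1]).apply(c)+T[0], uv
E
python3 - <<'E'
from h import *
a=cams.camera("scene");b=cams.camera("top")
s=readout.get_state();print(s["time"],s["position"],s["tcp_rot"])
cv2.imwrite("pics/st.png",np.vstack([a["color"],b["color"]])[:, :])
cv2.imwrite("pics/s.png",a["color"]);cv2.imwrite("pics/t.png",b["color"])
for n in ["bell","jig","fence","pane","lifter_grip","jar","tin","trough"]:
    for p,l in((a,"s"),(b,"t")):
        for r in models.regions_of(p,n):
            q,_=pts(p,r["region"])
            if len(q): print(n,l,round(r["score"],2),np.round(r["rect"]),len(q), np.median(q,0).round(), np.percentile(q,2,axis=0).round(),np.percentile(q,98,axis=0).round())
E
```

```text
0.25 [ 223.26113603 -610.19327081  230.8194447 ] [-3.14069804  0.00005426  0.35080582]
bell s 0.69 [404. 268. 418. 280.] 215 [450. 411.  31.] [430. 391.  17.] [464. 428.  35.]
bell s 0.43 [371. 256. 381. 264.] 86 [480. 325.  22.] [467. 314.  13.] [491. 336.  25.]
bell s 0.37 [132. 123. 200. 173.] 2127 [ 717. -373.   38.] [ 639. -422.    4.] [ 797. -305.   72.]
bell s 0.36 [349. 268. 352. 276.] 47 [556. 319.  17.] [546. 311.  11.] [564. 327.  20.]
bell t 0.39 [141. 217. 148. 229.] 70 [479. 318.  20.] [467. 307.  14.] [491. 329.  27.]
jig s 0.93 [184. 142. 344. 260.] 7353 [628.  10.  20.] [ 387. -191.    8.] [764. 136.  50.]
jig s 0.48 [232. 163. 307. 210.] 2161 [549. -35.  27.] [ 454. -139.   20.] [629.  47.  68.]
jig t 0.79 [206. 130. 330. 268.] 9556 [597. -29.  17.] [ 385. -201.    9.] [753. 121.  48.]
jig t 0.27 [358. 118. 403. 181.] 2450 [ 723. -375.   10.] [ 636. -422.   -1.] [ 796. -310.   71.]
fence s 0.84 [210. 194. 261. 233.] 586 [697.   4.  45.] [671. -84.  23.] [722.  80.  50.]
fence t 0.55 [228. 149. 288. 167.] 519 [694. -13.  43.] [668. -94.  22.] [719.  73.  49.]
pane s 
[... 241 characters left out ...]
 [ 452. -142.   22.] [628.  46.  68.]
lifter_grip t 0.81 [234. 174. 312. 238.] 2796 [538. -51.  24.] [ 456. -143.   18.] [623.  39.  66.]
jar t 0.59 [356. 226. 383. 246.] 488 [ 456. -321.   81.] [ 431. -376.   -3.] [ 492. -299.   89.]
tin s 0.6 [288. 290. 326. 330.] 1224 [722. 343.  40.] [679. 300.   6.] [755. 377.  44.]
tin s 0.32 [205. 192. 258. 232.] 594 [699.  -2.  45.] [673. -90.  24.] [723.  79.  50.]
tin t 0.89 [128. 131. 162. 161.] 682 [711. 329.  38.] [675. 292.   4.] [752. 369.  44.]
trough s 0.66 [132. 125. 198. 173.] 2105 [ 717. -378.   39.] [ 639. -422.    4.] [ 797. -305.   72.]
trough t 0.56 [359. 118. 405. 183.] 2436 [ 723. -375.   10.] [ 636. -422.   -1.] [ 795. -310.   71.]
```

View pics/t.png

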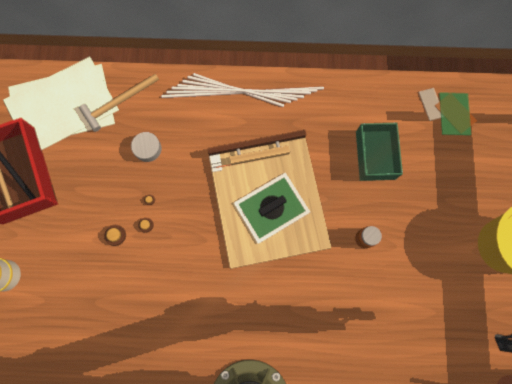

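View pics/s.png

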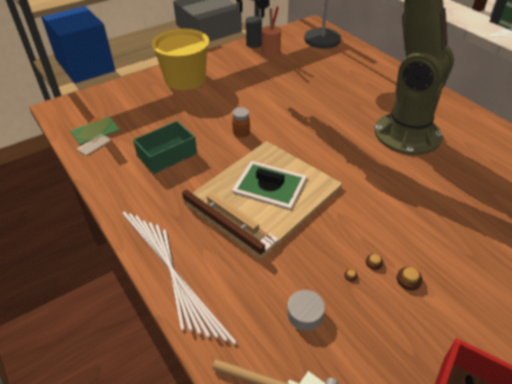

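Button candidates (top image): large at (114,235), middle at (145,225), small at (149,200). By description I choose the middle one, at about (480,322) mm. I'll check it close up with the wrist camera.

```bash
python3 - <<'E'
from h import *
def look(pos,rpy,name,qs):
    arm.reach(pos,rpy); arm.pause(.3)
    s=readout.get_state(); T=(s["position"],s["tcp_rot"])
    p=cams.camera("wrist"); cv2.imwrite(f"pics/{name}.png",p["color"])
    np.savez(name,depth=p["depth"],color=p["color"],K=p["intrinsics"],M=p["tool_from_camera"],pos=T[0],rot=T[1])
    for n in qs:
        for r in models.regions_of(p,n):
            q,_=pts(p,r["region"],T)
            if len(q): print(n,round(r["score"],2),np.round(r["rect"]),np.median(q,0).round(1), np.percentile(q,2,axis=0).round(1),np.percentile(q,98,axis=0).round(1))
    print(s["time"],T, np.round(p["tool_from_camera"],2).tolist())
look([490,-40,330],[np.pi,0,0],"w1",["lifter_grip","pane","fence","jig"])
look([470,340,300],[np.pi,0,0],"w2",["bell"])
a=cv2.hconcat([cv2.imread("pics/w1.png"),cv2.imread("pics/w2.png")]);cv2.imwrite("pics/w12.png",cv2.resize(a,(800,300)))
E
```

```text
lifter_grip 0.89 [186.  31. 349. 192.] [544.6 -50.4  25.5] [ 455.1 -141.2   23. ] [627.6  43.7  66.7]
pane 0.59 [186.  31. 348. 189.] [544.7 -50.7  25.5] [ 455.7 -141.2   23.3] [627.4  43.3  66.7]
fence 0.72 [138.   0. 229.  28.] [672.3  58.8  37.3] [657.7  10.4  20.9] [680.6 112.9  46.5]
3.625 (array([490.01038126, -40.34563533, 329.90405581]), array([-3.14137683,  0.00018105, -0.00064582])) [[0.0, 0.96, 0.27, 69.8], [1.0, -0.0, -0.0, -0.23], [0.0, 0.27, -0.96, -143.08], [0.0, 0.0, 0.0, 1.0]]
bell 0.9 [194. 159. 224. 187.] [448.2 407.7  30.9] [430.2 390.9  18.1] [464.6 425.7  32.7]
bell 0.73 [267. 140. 282. 156.] [480.6 323.3  22.2] [468.2 311.4  17.8] [492.5 334.1  24.1]
bell 0.69 [269.  81. 287.  96.] [556.1 317.6  16. ] [546.7 308.    8.5] [565.  327.7  17.9]
5.6 (array([470.45343117, 339.33409107, 300.02582194]), array([ 3.14120367, -0.00027923, -0.00134718])) [[0.0, 0.96, 0.27, 69.8], [1.0, -0.0, -0.0, -0.22], [0.0, 0.27, -0.96, -143.08], [0.0, 0.0, 0.0, 1.0]]
```

View pics/w12.png

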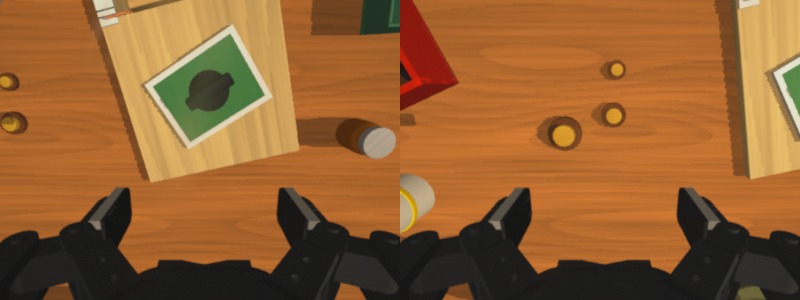

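```bash
python3 - <<'E'
from h import *
close(20)
arm.reach([425,323,150],[np.pi,0,0]); arm.pause(.3)
s=readout.get_state(); T=(s["position"],s["tcp_rot"])
p=cams.camera("wrist")
for r in models.regions_of(p,"bell"):
    q,_=pts(p,r["region"],T); tp=q[q[:,2]>np.percentile(q[:,2],90)-2]
    c,rad=cv2.minEnclosingCircle(tp[:,:2].astype(np.float32))
    print(round(r["score"],2),np.round(r["rect"]),np.median(q,0).round(1),"cap",np.round(c,1),round(rad*2,1),np.median(tp,0).round(1))
cv2.imwrite("pics/w3.png",p["color"])
# jig geometry
z=np.load("w1.npz"); w=dict(depth=z["depth"],intrinsics=z["K"],tool_from_camera=z["M"])
Q,_=pts(w,None,(z["pos"],z["rot"])); b=cams.camera("top"); Q2,_=pts(b)
for nm,q in(("wrist",Q),("top",Q2)):
    q=q[(q[:,0]>360)&(q[:,0]<800)&(abs(q[:,1]+30)<200)]
    for n,lo,hi in(("board",13,22.5),("pane",23,29),("bar",60,72),("all",13,75)):
        m=q[(q[:,2]>lo)&(q[:,2]<hi)]
        if n=="pane": m=m[(np.hypot(m[:,0]-542,m[:,1]+50)<120)]
        if len(m)>5: print(nm,n,len(m),np.median(m[:,2]).round(1),np.round(cv2.minAreaRect(m[:,:2].astype(np.float32)),1) if 0 else cv2.minAreaRect(m[:,:2].astype(np.float32)))
    r=q[(q[:,2]>44)&(q[:,0]>700)]
    if nm=="top": print("rail",cv2.minAreaRect(r[:,:2].astype(np.float32)),np.median(r[:,2]))
E
```

```text
0.88 [253.  13. 282.  39.] [554.7 318.6  16.2] cap [555.  318.1] 19.3 [555.  317.9  16.3]
0.85 [251. 106. 279. 140.] [479.4 322.5  22.3] cap [479.5 322.6] 26.6 [479.3 322.5  22.4]
0.83 [140. 137. 184. 183.] [447.6 407.3  30.9] cap [445.8 409.2] 37.4 [446.6 409.2  31.1]
wrist board 32093 18.3 ((554.5277099609375, -41.487060546875), (331.6200256347656, 300.5152282714844), 13.007436752319336)
wrist pane 10971 25.3 ((539.880126953125, -49.23858642578125), (140.30751037597656, 180.2539825439453), 32.607887268066406)
wrist bar 1170 66.0 ((539.929443359375, -49.14752197265625), (22.039703369140625, 84.89815521240234), 32.66019058227539)
wrist all 46560 18.9 ((554.5277099609375, -41.487060546875), (331.6200256347656, 300.5152282714844), 13.007436752319336)
top board 7925 17.3 ((561.2777099609375, -42.76490783691406), (344.35638427734375, 299.9519958496094), 13.031424522399902)
top pane 1440 25.0 ((535.896240234375, -56.793365478515625), (216.26048278808594, 197.0009002685547), 39.48115158081055)
top bar 214 64.8 ((539.8211059570312, -51.096981048583984), (21.76142692565918, 83.84156036376953), 33.10424041748047)
top all 11564 19.0 ((569.5489501953125, -40.897552490234375), (361.3175048828125, 300.0040588378906), 13.002188682556152)
rail ((715.2440185546875, -7.1073455810546875), (59.76155090332031, 296.9937438964844), 12.997607231140137) 46.810853136991
```

View pics/w3.png

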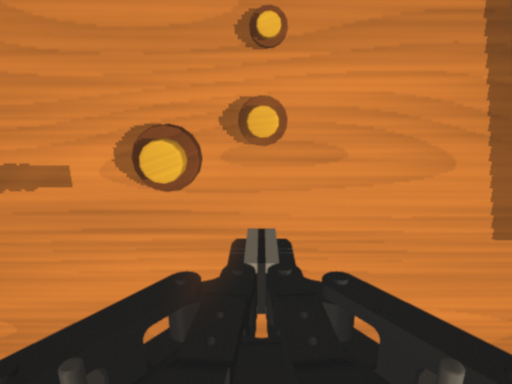

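The picture confirms three brass buttons with cap diameters of 37, 26.6 and 19 mm. The middle one, at pixel (263,121), matches the 28 mm cap, so I'll press it.

```bash
python3 - <<'E'
from h import *
arm.move_straight([479.5,322.5,40],velocity=150)
g=arm.move_straight([479.5,322.5,11],velocity=25,guard=9)
s=readout.get_state();print(g,s["time"],s["position"],s["contact_force"]); arm.pause(.15)
s=readout.get_state();print(s["position"],s["contact_force"])
arm.move_straight([479.5,322.5,60],velocity=120)
arm.pause(.2)
p=cams.camera("wrist"); open_jaws()
s=readout.get_state();print(s["time"],s["contact_force"])
y=np.radians(32.63)
for a in (y-np.pi/2,y+np.pi/2,y,y-np.pi):
    j=arm.inverse_kinematics([540,-49.2,120],[np.pi,0,a]);print(a,None if j is None else np.round(j,2))
E
```

```text
True 9.4667 [479.45277628 322.39755586  16.11981027] [-1.21083157 -0.72705899  6.61734492]
[479.45530481 322.39350981  16.12477327] [-2.0088901  -0.49574525  7.45500274]
11.175 [-0.22176552  0.67368553 -0.21645627]
-1.0012953918691467 [ 0.69  0.25 -0.73  1.84  0.18  1.13 -2.67]
2.1402972617206464 [ 1.03  0.41 -1.17  1.83  0.41  1.18  0.3 ]
0.5695009349257498 [ 1.08  0.46 -1.25  1.83  0.47  1.2  -1.32]
-2.5720917186640433 [ 1.03  0.41 -1.17  1.83  0.41  1.18  1.87]
```

```bash
python3 - <<'E'
from h import *
a=np.radians(32.63+90)
arm.reach([540,-49.2,120],[np.pi,0,a])
print(arm.move_straight([540,-49.2,36],velocity=100,guard=15))
close(60); arm.pause(.3)
s=readout.get_state();print(s["time"],s["position"],s["finger_gap"],s["gripper_force"],s["contact_force"])
x=np.array([np.cos(np.radians(13)),np.sin(np.radians(13))])
o=np.array([587.9,-34.5])
arm.move_straight([540,-49.2,41],velocity=40)
s=readout.get_state();print(s["position"],s["contact_force"],s["wrist_torque"])
c=o+10*x   # edge 20 mm short of the fence
arm.move_straight([*c,41],velocity=60,frame=[np.pi,0,np.radians(103)])
arm.pause(.2)
s=readout.get_state();print(s["time"],s["position"],s["tcp_rot"],s["contact_force"],s["joint_pos"])
t=cams.camera("top"); cv2.imwrite("pics/t2.png",cv2.resize(t["color"][110:280,180:360],None,fx=4,fy=4)[:600])
p=cams.camera("wrist"); cv2.imwrite("pics/w4.png",p["color"])
E
```

```text
False
15.525 [539.87389388 -49.56419822  36.38822822] 21.03439829065066 63.11224703973494 [-1.96852242 -2.07403882  5.85274386]
[539.47570931 -49.15013043  40.45056781] [-0.68007811  0.93152402 -5.43842396] [-0.06710195  0.00526567  0.01989897]
17.15 [597.40328443 -32.51886699  40.96786687] [-3.1413564   0.00013981  1.79750231] [-0.87468462 -0.88081791 -5.32589979] [ 0.76139497  0.56953104 -0.95173979  1.75736704  0.51873143  1.08890234
 -0.13927026]
```

View pics/w4.png

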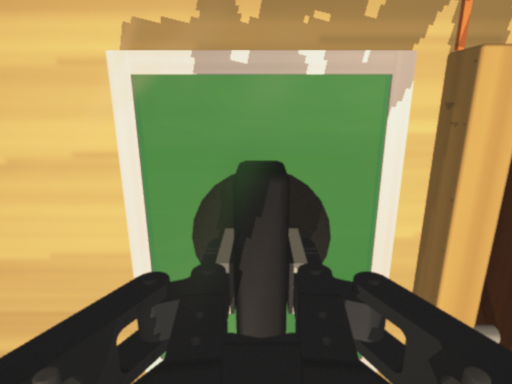

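The pane is gripped, aligned and about 20 mm short of the fence. Next I'll lower it and press.

```bash
cat > st.py <<'E'
from h import *
x=np.array([np.cos(np.radians(13)),np.sin(np.radians(13))]); o=np.array([587.9,-34.5])
def st(n):
    s=readout.get_state();d=s["position"][:2]-o;f=s["contact_force"]
    print(n,round(s["time"],2),"jx,jy",(d@x).round(2),(d@[-x[1],x[0]]).round(2),"z",s["position"][2].round(2),"rpy",np.round(s["tcp_rot"],4),"F along",(f[:2]@x).round(2),"lat",(f[:2]@[-x[1],x[0]]).round(2),"fz",f[2].round(2),"gap",round(s["finger_gap"],2),round(s["gripper_force"],1))
E
python3 - <<'E'
from st import *
st("air")
arm.move_straight([*(o+10*x),36.3],velocity=25); arm.pause(.2); st("down")
for d in (18,24,28,31,34,36,38):
    arm.move_straight([*(o+d*x),36.3],velocity=20); arm.pause(.15); st(d)
t=cams.camera("top"); cv2.imwrite("pics/t3.png",cv2.resize(t["color"][125:265,195:345],None,fx=4,fy=4))
a=cams.camera("scene"); cv2.imwrite("pics/s3.png",cv2.resize(a["color"][140:270,180:350],None,fx=4,fy=4,interpolation=cv2.INTER_CUBIC))
E
```

```text
air 17.25 jx,jy 9.83 -0.15 z 41.03 rpy [-3.1415  0.0001  1.7975] F along 0.57 lat 0.36 fz -5.53 gap 21.06 61.1
down 17.79 jx,jy 10.3 -0.07 z 36.46 rpy [3.141  0.0001 1.7978] F along 0.59 lat -0.93 fz -3.02 gap 20.92 60.8
18 18.49 jx,jy 18.26 0.02 z 36.44 rpy [3.141  0.     1.7977] F along -1.41 lat -0.34 fz 0.86 gap 21.41 61.8
24 19.09 jx,jy 24.09 0.0 z 36.4 rpy [3.1413 0.     1.7977] F along -1.96 lat 0.56 fz 1.16 gap 21.02 62.2
28 19.59 jx,jy 28.08 -0.04 z 36.41 rpy [3.1413 0.0001 1.7977] F along -2.95 lat 0.17 fz 3.51 gap 20.94 62.5
31 20.04 jx,jy 30.0 -0.1 z 36.4 rpy [-3.1393  0.0004  1.7977] F along -7.44 lat -0.4 fz 6.65 gap 20.96 62.9
34 20.49 jx,jy 32.13 -0.12 z 36.41 rpy [-3.1375  0.0007  1.7977] F along -11.03 lat 0.51 fz 8.49 gap 21.21 63.0
36 20.89 jx,jy 33.76 -0.11 z 36.43 rpy [-3.1366  0.0007  1.7976] F along -11.07 lat -0.25 fz 10.22 gap 21.36 63.0
38 21.29 jx,jy 35.49 -0.09 z 36.45 rpy [-3.136   0.0008  1.7977] F along -12.95 lat 0.38 fz 10.57 gap 21.17 63.2
```

View pics/s3.png

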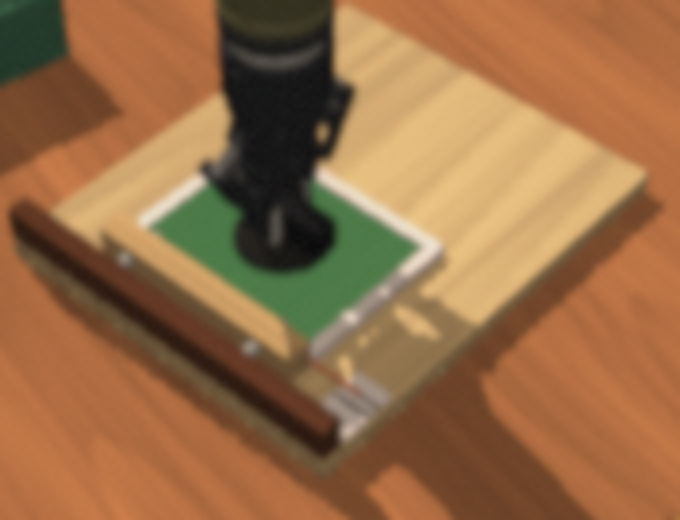

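```bash
python3 - <<'E'
from st import *
for d in (39.5,41):
    arm.move_straight([*(o+d*x),36.3],velocity=15); arm.pause(.3); st(d)
p=cams.camera("wrist"); a=cams.camera("scene"); t=cams.camera("top")
w=cv2.resize(p["color"],(512,384))
W=cv2.resize(p["color"][0:130,350:512],None,fx=2.9,fy=2.9,interpolation=cv2.INTER_CUBIC)
S=cv2.resize(a["color"][205:260,230:290],None,fx=5,fy=5,interpolation=cv2.INTER_CUBIC)
cv=np.zeros((600,790,3),np.uint8); cv[:377,:W.shape[1]]=W[:377]; cv[:275,485:785]=S; T=cv2.resize(t["color"][140:190,200:300],None,fx=4,fy=4,interpolation=cv2.INTER_CUBIC); cv[385:585,:400]=T
cv2.imwrite("pics/c.png",cv)
# fence by depth: fence top points in the jig frame, z 30..49, minus rail
Q,_=pts(t); d=Q[:,:2]-o; jx=d@x; jy=d@np.array([-x[1],x[0]])
for lo in (-70,-20,30):
    m=(jy>lo)&(jy<lo+40)&(Q[:,2]>30)&(jx>85)
    print(lo,np.sort(jx[m]).round(1)[::6])
E
```

```text
39.5 21.94 jx,jy 36.64 -0.1 z 36.45 rpy [-3.1352  0.0009  1.7976] F along -14.0 lat 0.07 fz 11.38 gap 20.87 63.3
41 22.49 jx,jy 37.99 -0.11 z 36.51 rpy [-3.1349  0.0009  1.7976] F along -14.06 lat 0.23 fz 12.7 gap 20.96 63.4
-70 []
-20 []
30 [ 99.  102.3 106.8 107.9 108.2 108.8 110.2 111.2 112.  113.7 115.4 117.
 118.  119.9 121.3 122.7 123.5 124.8 126.6 128.1 128.6 134.6 139.8 141.2
 141.5 142.3 143.  143.3 144.7 145.7 148.1 148.9 150.8 152.1 153.3 154.6
 156.3 157.7 158.9]
```

View pics/c.png

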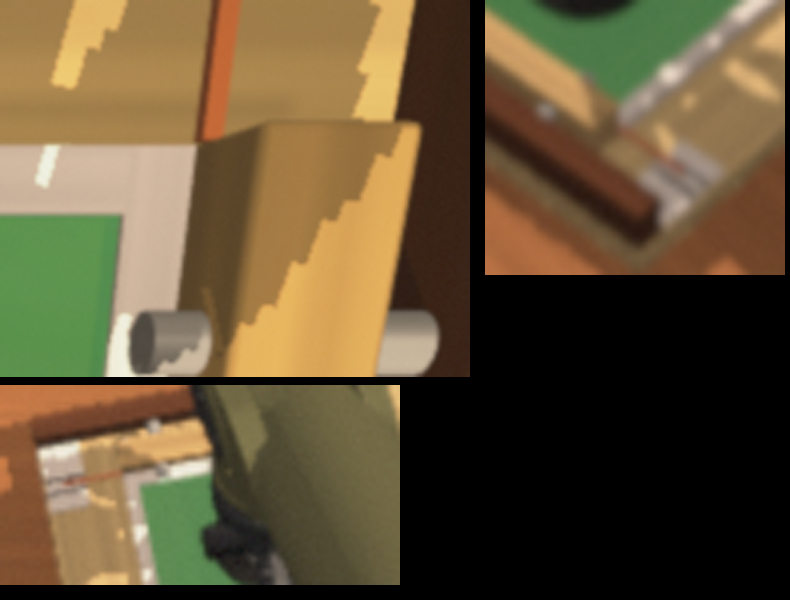

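The pointer is between the two marks in both the top and scene crops, the pane's corner is flush with the fence end (centred), and depth puts the fence at about 8–9 mm. I'll check that it holds steady, then hand in.

```bash
python3 - <<'E'
from st import *
for i in range(3): arm.pause(.5); st(i)
print(arm.sign_off())
E
```

```text
0 23.14 jx,jy 37.97 -0.09 z 36.5 rpy [-3.1348  0.0009  1.7976] F along -14.26 lat -0.21 fz 12.15 gap 21.72 63.4
1 23.64 jx,jy 37.96 -0.09 z 36.49 rpy [-3.1348  0.0009  1.7976] F along -15.37 lat 0.96 fz 12.85 gap 21.12 63.4
2 24.14 jx,jy 37.94 -0.08 z 36.47 rpy [-3.1348  0.0009  1.7976] F along -15.07 lat -0.93 fz 12.64 gap 20.89 63.4
the job is handed in; nothing more can be done
None
```

The job is handed in, but `sign_off()` returned no verdict: I rang the middle-sized button, and the gripped pane is held centred against the fence at about 8–9 mm by my estimate, pointer between the marks and steady over the last 1.5 s.

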